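Tin under the doser, gate held at half

TASK

The square gold tin stands mouth-down beside the seasoning doser: turn it mouth-up and stand it centred under the doser's spout on the marked place, let go of it, and keep the gate shut until then. Then slide the doser's sprung gate by its black handle to the red half-open mark, never pulling it wide open, and finish while holding it there: the spring shuts it if you let go. Leave the cans, jars and lids on the table where they are.

Things in the scene. Friction and masses are not known exactly. Their poses are not given: they have to be found in the camera images.
- tin: Square open gold-coloured metal tin, 50 x 50 mm outside, 56 mm high, 3 mm walls, 80 to 170 g, loose; a thin silver square marks its closed bottom. Origin: centre of the mouth. z points from the mouth to the closed bottom: up at the start (mouth-down), down at the end. x and y are square to its sides. It lies steadily on any side.
- tin_bottom (a point): Centre of the outside of the tin's closed bottom, 56 mm from the mouth.
- doser: Fixed steel dosing stand, turned by up to 12 degrees. Origin on the table straight below the spout; x points away from its open front, y to its left. Base plate 6 mm thick, from 60 mm in front of the spout axis to 130 mm behind, 200 mm wide. Two 18 mm posts, joined at the top, 244 mm high, stand 105 mm behind the spout axis, 76 mm to either side; front and sides are open.
- spout (a point): Centre of the doser's round spout mouth, 16 mm wide, 165 mm above the table. The spout widens to 32 mm under the guide tray. Above the tray sits a round hopper with a red lid: 44 mm wide at 230 mm height, 100 mm from 290 mm up, lid 106 mm wide with its top at 337 mm.
- tray_end (a point): Right-hand end of the guide tray, on its top (216 mm above the table). The tray is 50 mm wide in doser x, 202 to 216 mm above the table, and runs in doser y from 40 mm left of the spout axis to this end, 280 mm right of it. A stop across this end rises to 224 mm; a 16 mm prop stands under it, 262 mm right of the spout axis.
- place (a point): Centre of the marked place (blue square outline) for the tin, on the base plate's top, 6 mm above the table, straight below the spout.
- handle (a point): Black upright handle block of the gate, 30 mm (doser x) by 12 mm (doser y) by 45 mm high; this point is its centre, 235.5 mm above the table (top at 258 mm). With the gate shut it stands 150 mm to the right (doser -y) of the spout axis, and it moves with the gate in the doser's -y direction. It can be pinched from above across its 12 mm thickness, or pushed.
- gate (a joint): Opening of the sprung gate in m: 0 shut, 0.080 wide open, 0.040 half open. It grows as the handle slides in the doser's -y direction. The spring always pulls it shut: about 3 N when shut, 8 N at half, 13 N wide open.
- half_mark (a point): Where the middle of the handle (in the doser's y) must be for half open: level with the red marks on the tray's lips, 190 mm right of the spout axis; 235.5 mm above the table. Black marks show shut and wide open.
- can_a: Bystander: round gold can, 80 mm wide, 50 mm high, closed with a silver lid; origin under its centre.
- can_b: Bystander: round gold can like can_a; origin under its centre.
- can_c: Bystander: round gold can like can_a; origin under its centre.
- jar: Bystander: yellow jar with a red cap, 70 mm wide, 110 mm high; origin under its centre.
- tub: Bystander: white jar with a blue cap, 70 mm wide, 120 mm high; origin under its centre.
- lids: Bystander: round stack of steel can lids, 80 mm wide, 30 mm high; origin under its centre.
Mind the look-alikes: they are no part of the job. Leave any green, purple or turquoise look-alike of the tin alone.

How it is judged:
On the way:
1. the tin stands mouth-up on the marked place under the spout, let go of, with the gate still shut (angle between tin's own z axis and vertical above 3.05 rad and horizontal distance between tin_bottom and place below 0.014 m and z of tin_bottom in the frame of place below 0.004 m and linear speed of tin below 0.02 m/s and contact force between each of the arm, the fingers and tin below 0.2 N and value of joint gate below 0.006 m), for 0.3 s.
At the end, for the whole second after the job is handed in: The robot holds the gate by its handle (at least 3 N between them) at half travel, 40 mm within 6 mm, at rest, while the tin stands untouched, upright and mouth-up on the base plate, its middle within 14 mm of the marked place so that the whole spout is over its mouth (angle between tin's own z axis and vertical above 3.05 rad and horizontal distance between tin_bottom and place below 0.014 m and z of tin_bottom in the frame of place below 0.004 m and linear speed of tin below 0.02 m/s and contact force between each of the fingers, the arm and tin below 0.2 N and value of joint gate between 0.034 and 0.046 m and velocity of joint gate between -0.01 and 0.01 m/s and contact force between any of the fingers, the arm and gate above 3 N); the arm keeps its last pose, push and grip.
It fails at once if the gate is opened with no mouth-up tin standing under the spout (value of joint gate above 0.012 m and not (angle between tin's own z axis and vertical above 2.9 rad and horizontal distance between tin_bottom and place below 0.025 m)).
It fails at once if the gate is pulled wide open (beyond about four fifths of its travel) (value of joint gate above 0.064 m).
It fails at once if a bystander is shifted by more than 25 mm (distance of any of can_a, can_b, can_c, jar, tub, lids from where it was at the start of the episode above 0.025 m).
It also fails if it takes over 72 s, if anything falls off the work surface, if the arm or the gripper's body presses on something with over 40 N, if the wrist force passes 120 N, or if a joint passes its speed limit or range.

ROBOT

A 6-joint arm with a two-finger parallel gripper is mounted at the origin on the work surface. World frame = base frame: x ahead of the robot, y to its left, z up, the work surface at z = 0. Lengths are in m, angles in rad, forces in N, time in s.
With the tool pointing down it reaches from about 0.325 to 1 m from the base axis. Payload 5.1 kg.
Tool frame: the origin (TCP) lies midway between the tips of the shut fingers; the grasp point (between the pads) lies 19 mm behind it; z points along the fingers, y is the direction in which the jaws open and shut (so a half turn about z gives the same grasp; the last joint's range is limited). The gripper opens to 85 mm and grips with 20 to 120 N. Pads are 22 mm wide; open, the fingers measure 114 mm over their backs; the gripper's body (76 mm by 85 mm) begins 54 mm behind the grasp point. The pads swing forward as they close: fully open they stand 13 mm farther back than shut.
Start: joints at [-1.396, 0.124, 1.65, -0, 1.367, -0.083], TCP at [0.166, -0.629, 0.231] pointing down, gripper open.
Joint ranges: [-2.61, 2.61], [-1.02, 2.33], [0.03, 2.71], [-1.35, 4.49], [0.32, 2.68], [-2.91, 2.91]. Speed limits (rad/s): [2.57, 2.57, 3.14, 3.14, 3.14, 3.14].

INTERFACE

Orientations are given as a rotation vector (axis times angle).
In Python, from workcell import robot, state, eyes gives the robot as it stands. Calls block until the motion is done:
- robot.move_ptp(position, orientation): joint-space move of the TCP to a pose.
- robot.move_straight(position, ori=None, max_speed=0.15, threshold=None): straight line of the TCP; ori=None keeps the orientation; max_speed is the mean speed in m/s. With threshold (N) it stops when the force on the tool has changed by that much, and returns True; else False.
- robot.move_joints(angles): joint-space move.
- robot.open_gripper() and robot.grasp(): open the fingers fully, or close them until they stop; the grip force is fixed at half the most.
- robot.wait(seconds).
- robot.solve_ik(position, orientation): joint angles nearest the present ones, or None.
- state(): the state.
- eyes.read_camera(name): name is "scene" or "top"; returns a dict with "image" (384x512x3 uint8, blue, green, red), "range_z" (384x512 float32, m along the optical axis (not along the pixel's ray), 0 where there is no reading), "fovy" (degrees; the focal length in pixels is half the picture's height over the tangent of half this angle, whatever the lens; pixels are square), "cx", "cy" (the principal point, pixels), "origin" and "rotation" of the camera in the world. Camera axes: x right, y up, looking along -z (the intrinsics and any distortion apply to the point x, -y, -z); pixel columns grow to the right and rows downward; lengths in m; the calibration is good to about 2 mm. A picture is of the moment at which its call begins.
A pose or a line that the arm cannot do raises robot.IKError and nothing moves.
- robot.job_done(): hands the job in, once; it reports no verdict.
The state is a dict: "time": time; "joint_pos": joint angles; "qd": joint speeds; "joint_torque": joint torques, N m; "tool_pos": TCP position; "tcp_rot": TCP orientation; "force": force on the tool from outside, world axes, zero at the start; "torque": the same for the moment, N m; "opening": opening from 0.0 (shut) to 1.0 (fully open).
Only numpy, scipy, OpenCV 4.12 (cv2) and the standard library are available. Lean on these libraries where they do the work, as an engineer would, in place of code of your own. Each camera call takes 0.05 s, during which the arm holds its last target. There are 200 camera calls.

## Working session

There is one attempt and no reset: what is moved stays moved. The work goes in short steps, each a Python script; the robot and the scene stay as the last script left them, time stands still between calls to the robot, and variables do not carry over. Pictures are saved under pics/ and viewed, about 8 in all and at most 12, crops included, and the job is handed in when it is done.

```bash
ls; mkdir -p pics; cat > h.py <<'E'
import numpy as np, cv2
from workcell import robot, state, eyes
from scipy.spatial.transform import Rotation as R
def cam(n):
    c=eyes.read_camera(n); return c
def cloud(c):
    f=192/np.tan(np.radians(c["fovy"])/2); v,u=np.mgrid[:384,:512]; z=c["range_z"]
    P=np.stack([(u-c["cx"])/f*z,-(v-c["cy"])/f*z,-z],-1)
    W=P@np.array(c["rotation"]).T+np.array(c["origin"]); W[z==0]=np.nan; return W
E
python3 - <<'E'
from h import *
a=[]
for n in("scene","top"):
    c=cam(n); np.savez(n,**c); a.append(c); print({k:c[k] for k in c if k not in("image","range_z")})
    cv2.imwrite(f"pics/{n}0.png",cv2.resize(c["image"],(800,600),interpolation=cv2.INTER_CUBIC))
E
```

```text
pics
{'fovy': 48.8345131185854, 'cx': 257.0137083243789, 'cy': 186.41917800372707, 'origin': array([ 1.28004214, -0.46182511,  1.40331221]), 'rotation': array([0.55378462, 0.290557  , 0.96050073])}
{'fovy': 46.115078697473514, 'cx': 251.50449635959046, 'cy': 181.51361963666287, 'origin': array([ 0.32814516, -0.01150487,  1.4360194 ]), 'rotation': array([ 0.13625095, -0.12285365, -1.57511262])}
```

```bash
sed -i 's/np.array(c\["rotation"\]).T/R.from_rotvec(c["rotation"]).as_matrix().T/' h.py
```

```text
(no output)
```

View pics/scene0.png

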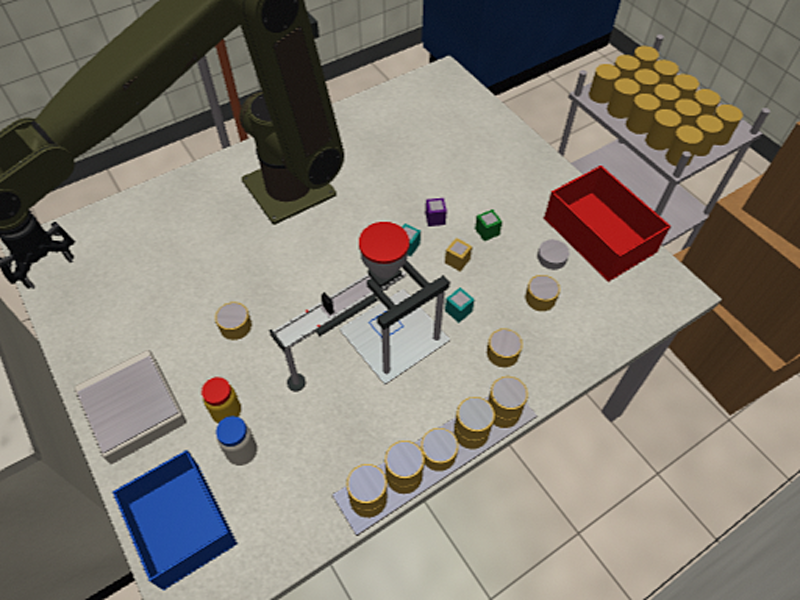

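View pics/top0.png

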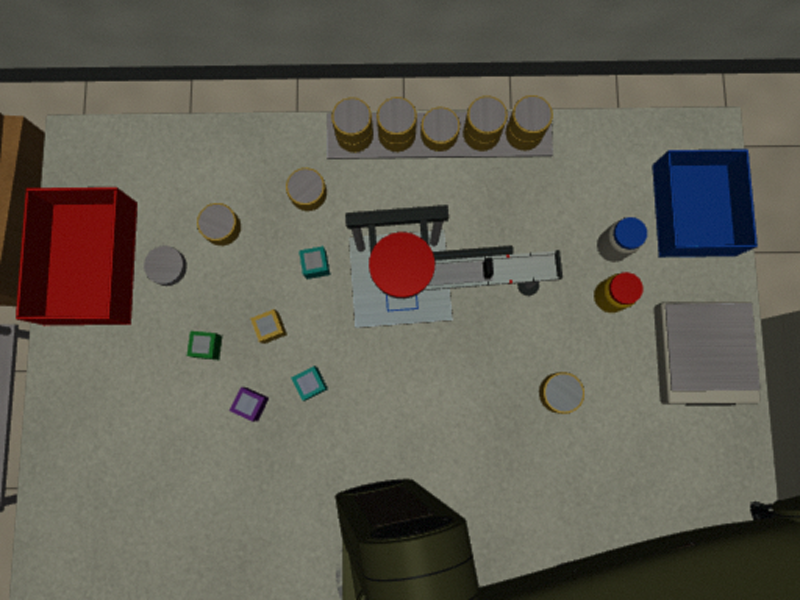

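```bash
python3 - <<'E'
from h import *
d={n:dict(np.load(n+".npz")) for n in("scene","top")}
W={n:cloud(d[n]) for n in d}
for n,pts in(("top",[(60,300),(250,290),(420,210),(330,330),(110,200)]),("scene",[(150,170),(250,330),(120,240),(400,180)])):
    for u,v in pts: print(n,u,v,W[n][v,u].round(4))
top=d["top"]; I=top["image"]
# tin
Z=W["top"][...,2]
sub=np.zeros((384,512),bool); sub[190:225,155:187]=1
m=sub&(Z>.045)
P=W["top"][m]; print("tin top z",np.median(P[:,2]),len(P)); print(cv2.minAreaRect(P[:,:2].astype(np.float32)*1000))
# scene view
Zs=W["scene"][...,2]; s2=np.zeros_like(sub); s2[150:175,282:304]=1
m=s2&(Zs>.05); P=W["scene"][m]; print("scene",np.median(P[:,2]),len(P),cv2.minAreaRect(P[:,:2].astype(np.float32)*1000))
a=cv2.resize(I[185:230,145:205],(480,360),interpolation=cv2.INTER_CUBIC)
b=cv2.resize(I[125:215,215:365],(800,480),interpolation=cv2.INTER_CUBIC)
o=np.zeros((600,800,3),np.uint8); 
a=cv2.resize(I[188:228,150:190],(320,320),interpolation=cv2.INTER_CUBIC)
a2=cv2.resize(d["scene"]["image"][140:180,273:313],(320,320),interpolation=cv2.INTER_CUBIC)
o[:240,:240]=cv2.resize(a,(240,240)); o[:240,240:480]=cv2.resize(a2,(240,240))
b=cv2.resize(I[130:210,222:362],None,fx=4.5,fy=4.5,interpolation=cv2.INTER_CUBIC); o[240:600,:630]=b
cv2.imwrite("pics/crop1.png",o)
# all bystander heights
for nm,u,v in(("a",195,120),("b",139,143),("lids",106,170),("c",360,251),("tub",402,150),("jar",400,185),("tq1",200,167),("tq2",198,245),("green",130,221),("purp",158,259)): print(nm,W["top"][v,u].round(3))
# plate, tray
for n in W:
    A=W[n]; x,y,z=A[...,0],A[...,1],A[...,2]
    for nm,lo,hi in(("tray",.205,.222),("lid",.325,.345),("handle",.25,.262),("plate",.003,.009)):
        m=(z>lo)&(z<hi)&(x>.4)&(x<.75)&(y>-.5)&(y<.25); 
        P=A[m]; 
        if len(P): print(n,nm,len(P),P.mean(0).round(4),np.ptp(P,0).round(3), cv2.minAreaRect(P[:,:2].astype(np.float32)*1000))
E
```

```text
top 60 300 [0.1997 0.5963 0.0018]
top 250 290 [ 0.2256  0.0071 -0.0019]
top 420 210 [ 0.4688 -0.5301  0.0155]
top 330 330 [ 0.1056 -0.2359  0.0038]
top 110 200 [ 0.5109  0.4552 -0.    ]
scene 150 170 [ 0.1782 -0.2512  0.0067]
scene 250 330 [ 9.439e-01 -2.564e-01 -9.000e-04]
scene 120 240 [ 4.066e-01 -4.811e-01 -1.000e-04]
scene 400 180 [ 0.7727  0.582  -0.0018]
tin top z 0.05516524816139656 276
((477.9437255859375, 250.184814453125), (51.50008773803711, 50.00890350341797), 22.781147003173828)
scene 0.0559434006999352 134 ((481.18353271484375, 252.65675354003906), (52.343570709228516, 55.375823974609375), 23.886783599853516)
a [0.759 0.178 0.05 ]
b [0.687 0.356 0.045]
lids [0.602 0.461 0.035]
c [ 0.342 -0.328  0.048]
tub [ 0.638 -0.45   0.121]
jar [ 0.534 -0.442  0.11 ]
tq1 [0.605 0.16  0.057]
tq2 [0.364 0.163 0.057]
green [0.438 0.373 0.055]
purp [0.323 0.284 0.055]
scene tray 1155 [ 0.5654 -0.1612  0.2128] [0.144 0.366 0.017] ((596.2171020507812, -112.62150573730469), (144.63084411621094, 358.4110107421875), 3.553635597229004)
scene lid 693 [ 0.55   -0.0163  0.3357] [0.105 0.106 0.0
[... 379 characters left out ...]
.7441711425781, 749.7904663085938), 0.0461762510240078)
top tray 1609 [ 0.5604 -0.1702  0.2122] [0.125 0.342 0.017] ((586.0208740234375, -125.60836791992188), (119.96688842773438, 335.8020935058594), 3.949697732925415)
top lid 1383 [ 0.5429 -0.0159  0.3348] [0.102 0.103 0.016] ((543.6746826171875, -15.544349670410156), (102.53101348876953, 102.5892105102539), 89.60111236572266)
top handle 51 [ 0.555  -0.1626  0.2566] [0.116 0.157 0.012] ((605.82421875, -99.15349578857422), (193.57408142089844, 25.441064834594727), 51.73028564453125)
top plate 3204 [ 0.5502 -0.0901  0.005 ] [0.35  0.75  0.006] ((574.8514404296875, -124.81124877929688), (349.7412109375, 749.7000122070312), 0.02633272483944893)
```

View pics/crop1.png

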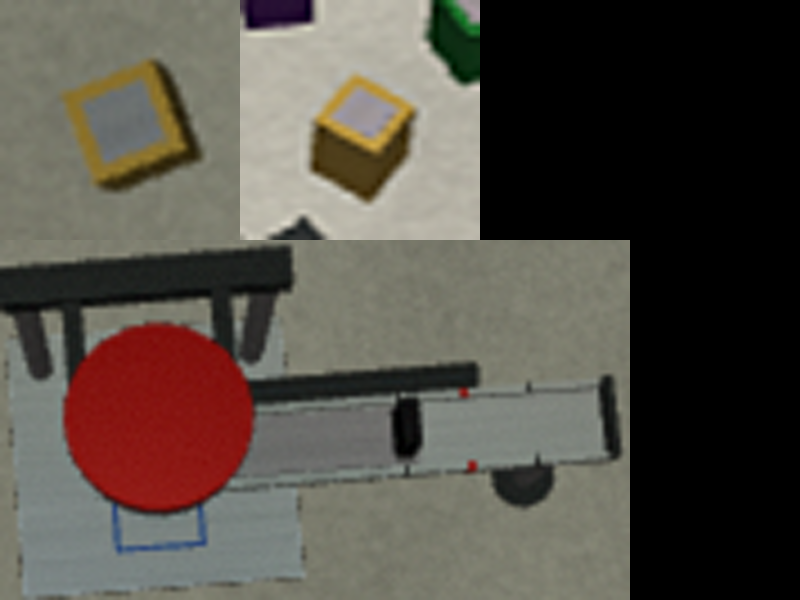

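```bash
cat >> h.py <<'E'
def ray(c,u,v,z):
    f=192/np.tan(np.radians(c["fovy"])/2)
    d=R.from_rotvec(c["rotation"]).apply([(u-c["cx"])/f,-(v-c["cy"])/f,-1]); o=np.array(c["origin"])
    return (o+d*(z-o[2])/d[2])
def ori(phi,psi,s=1):
    u=np.array([np.cos(psi),np.sin(psi),0]); t=np.array([-u[1],u[0],0])*s
    z=np.array([0,0,-np.cos(phi)])+np.sin(phi)*u
    return R.from_matrix(np.stack([np.cross(t,z),t,z],1))
def tcp(g,phi,psi,s=1,off=.019):   # TCP pose for grasp point g
    r=ori(phi,psi,s); return np.array(g)+off*r.as_matrix()[:,2], r.as_rotvec()
E
python3 - <<'E'
from h import *
t=dict(np.load("top.npz")); s=dict(np.load("scene.npz"))
C=lambda x,y:(222+(x-1.75)/4.5,130+(y-240-1.75)/4.5)
for n,x,y,z in(("plate FL",25,597,.006),("FR",303,577,.006),("BL",10,332,.006),("sqFL",118,550,.006),("sqFR",206,543,.006),("red far",464,393,.216),("red near",473,466,.216),("blk far",529,387,.216),("blk near",538,460,.216),("shut near",407,470,.216),("end far",606,378,.224),("end near",614,456,.224),("handle far",407,400,.258),("handle near",406,456,.258)):
    print(n,ray(t,*C(x,y),z)[:2].round(4))
for c,n in((t,"top"),(s,"scene")):
    W=cloud(c); I=c["image"].astype(int); red=(I[...,2]>110)&(I[...,1]<60)&(I[...,0]<60)
    m=red&(W[...,2]>.333)&(W[...,2]<.36)&(abs(W[...,1])<.2); P=W[m]; print(n,"lid",len(P),cv2.minEnclosingCircle((P[:,:2]*1000).astype(np.float32)),np.median(P[:,2]))
    # small red marks: ray
    m=(I[...,2]>I[...,1]+60)&(I[...,2]>I[...,0]+60)&(W[...,2]<.24)&(W[...,2]>.2)&(W[...,1]<-.1)
    k,l,st,ce=cv2.connectedComponentsWithStats(m.astype(np.uint8))
    for i in range(1,k): print(n,"red",st[i,4],ce[i],ray(c,*ce[i],.216)[:2].round(4))
W=cloud(t); m=np.zeros((384,512),bool); m[208,298:330]=1
for u in(285,300,315): print("bar",[W[v,u].round(3).tolist() for v in range(158,170,3)])
print(state()["tcp_rot"],state()["opening"])
# IK tests
psi0=np.arctan2(.25,.48)
def chain(lst):
  for g,phi,psi,sg in lst:
    p,o=tcp(g,phi,psi,sg); q=robot.solve_ik(p,o); print(np.round(g,3),round(np.degrees(phi)),sg, None if q is None else np.round(q,2))
D=np.radians
for sg in(1,-1):
    chain([((.48,.25,.032),D(a),psi0,sg) for a in(-60,-45,-30,0,30,45,60)])
    chain([((.545,-.015,.05),D(a),0,sg) for a in(-30,0,45,60,70)])
    chain([((.555,-.165,.247),0,D(4),sg),((.557,-.205,.247),0,D(4),sg)])
    chain([((.42,-.015,.05),D(a),0,sg) for a in(-30,0,45,60,70)])
E
```

```text
plate FL [0.4782 0.078 ]
FR [ 0.4907 -0.1189]
BL [0.6706 0.0891]
sqFL [0.5111 0.012 ]
sqFR [ 0.5156 -0.0506]
red far [ 0.5793 -0.204 ]
red near [ 0.5339 -0.2079]
blk far [ 0.5827 -0.2439]
blk near [ 0.5373 -0.2476]
shut near [ 0.5318 -0.1677]
end far [ 0.5862 -0.2894]
end near [ 0.5379 -0.292 ]
handle far [ 0.5667 -0.1636]
handle near [ 0.5331 -0.162 ]
top lid 1092 ((543.6018676757812, -15.540160179138184), 51.94410705566406) 0.3354065774687084
top red 3 [324.66666667 163.33333333] [ 0.5801 -0.2039]
top red 4 [326.5 179.5] [ 0.5348 -0.2074]
scene lid 579 ((548.17431640625, -12.680196762084961), 53.98241424560547) 0.3362931777102869
scene red 1 [196. 199.] [ 0.5365 -0.2063]
scene red 2 [203.5 208. ] [ 0.5809 -0.2025]
bar [[0.645, -0.11, -0.005], [0.588, -0.095, 0.216], [0.578, -0.094, 0.221], [0.571, -0.094, 0.217]]
bar [[0.643, -0.158, 0.003], [0.586, -0.136, 0.22], [0.579, -0.136, 0.213], [0.572, -0.137, 0.206]]
bar [[0.595, -0.178, 0.218], [0.586, -0.177, 0.219], [0.579, -0.178, 0.212], [0.571, -0.178, 0.209]]
[-3.11368798e+00 -4.03592906e-01  2.04719202e-04] 0.9990457127282084
[0.
[... 1451 characters left out ...]
-0.05  2.54  2.78  0.42 -1.32]
[ 0.545 -0.015  0.05 ] -30 -1 [-0.1   0.4   1.74 -0.05  1.52  1.48]
[ 0.545 -0.015  0.05 ] 0 -1 [-0.13  0.11  2.03 -0.    1.    1.44]
[ 0.545 -0.015  0.05 ] 45 -1 None
[ 0.545 -0.015  0.05 ] 60 -1 [-0.21 -0.1   2.54  2.62  0.38 -1.19]
[ 0.545 -0.015  0.05 ] 70 -1 [-0.23  0.01  2.56  2.79  0.67 -1.37]
[ 0.555 -0.165  0.247] 0 -1 [-0.38 -0.03  1.82 -0.    1.36  1.12]
[ 0.557 -0.205  0.247] 0 -1 [-0.44  0.    1.78 -0.    1.36  1.06]
[ 0.42  -0.015  0.05 ] -30 -1 [-0.13  0.17  2.03 -0.06  1.46  1.47]
[ 0.42  -0.015  0.05 ] 0 -1 [-0.16 -0.18  2.31 -0.    1.01  1.41]
[ 0.42  -0.015  0.05 ] 45 -1 None
[ 0.42  -0.015  0.05 ] 60 -1 None
[ 0.42  -0.015  0.05 ] 70 -1 None
```

```bash
python3 - <<'E'
from h import *
D=np.radians; A=np.array([.545,-.0152])
def q(g,phi,psi,sg):
    p,o=tcp(g,phi,psi,sg); return robot.solve_ik(p,o)
print("PLACE")
for phi in(50,60,70):
  for psi in range(-90,91,15):
    g=np.array([*A,.036]); a=ori(D(phi),D(psi)).as_matrix()[:,2]
    r=[q(g-a*b+[0,0,c],D(phi),D(psi),-1) for b,c in((0,0),(.06,0),(.12,0),(.1,.03))]
    print(phi,psi,*[None if x is None else np.round(x,2).tolist() for x in r[:1]],["-" if x is None else "%.2f/%.2f"%(x[3],x[4]) for x in r])
print("LIE")
for L in((.479,.251),(.52,.27),(.47,.08),(.55,.25)):
  for phi in(45,60):
    for psi in(23,23+90,23-90):
      x=q(np.array([*L,.026]),D(phi),D(psi),-1); y=q(np.array([*L,.12]),D(phi),D(psi),-1)
      print(L,phi,psi,None if x is None else np.round(x,2), None if y is None else np.round(y,2))
E
```

```text
PLACE
50 -90 [0.23, 0.34, 1.98, -0.9, 1.25, -2.42] ['-0.90/1.25', '-0.85/1.35', '-0.80/1.44', '-0.81/1.45']
50 -75 [0.24, 0.25, 2.09, -1.04, 1.09, -2.51] ['-1.04/1.09', '-0.97/1.18', '-0.91/1.28', '-0.92/1.28']
50 -60 [0.22, 0.16, 2.21, -1.2, 0.9, -2.58] ['-1.20/0.90', '-1.10/1.00', '-1.02/1.11', '-1.02/1.10']
50 -45 None ['-', '-1.23/0.78', '-1.11/0.90', '-1.09/0.89']
50 -30 None ['-', '-', '-', '-']
50 -15 None ['-', '-', '-0.73/0.33', '-0.66/0.34']
50 0 None ['-', '-', '0.63/0.35', '0.59/0.36']
50 15 [-0.33, -0.08, 2.46, 1.61, 0.44, -0.45] ['1.61/0.44', '1.30/0.52', '1.05/0.67', '1.01/0.66']
50 30 [-0.43, -0.01, 2.39, 1.38, 0.69, -0.49] ['1.38/0.69', '1.22/0.79', '1.08/0.93', '1.06/0.92']
50 45 [-0.49, 0.09, 2.29, 1.21, 0.9, -0.57] ['1.21/0.90', '1.10/1.01', '1.00/1.13', '1.00/1.13']
50 60 [-0.5, 0.18, 2.18, 1.05, 1.08, -0.66] ['1.05/1.08', '0.97/1.18', '0.90/1.29', '0.91/1.29']
50 75 [-0.49, 0.27, 2.07, 0.91, 1.24, -0.74] ['0.91/1.24', '0.85/1.34', '0.80/1.44', '0.81/1.44']
50 90 [-0.46, 0.36, 1.95, 0.77, 1.39, -0.84] ['0.77/1.39', '0.73/1.48', '0.69/1.57', '0.70/1.58']
60 -90 [0
[... 3573 characters left out ...]
23 -0.55  2.68  1.46  0.54 -0.22]
(0.47, 0.08) 60 113 [-0.31  0.42  1.98  0.71  1.58 -1.04] [-0.31  0.25  1.99  0.72  1.71 -0.93]
(0.47, 0.08) 60 -67 [ 0.53  0.28  2.19 -1.14  1.24 -2.29] [ 0.53  0.07  2.2  -1.09  1.33 -2.47]
(0.55, 0.25) 45 23 None None
(0.55, 0.25) 45 113 [ 0.05  0.42  1.86  0.76  1.3  -0.73] [ 0.05  0.28  1.84  0.74  1.41 -0.63]
(0.55, 0.25) 45 -67 [ 0.63  0.43  1.83 -0.82  1.23 -2.48] [ 0.63  0.29  1.82 -0.79  1.34 -2.6 ]
(0.55, 0.25) 60 23 [ 0.3   0.11  2.4   2.93  0.42 -1.42] None
(0.55, 0.25) 60 113 [-0.01  0.53  1.82  0.92  1.47 -0.85] [-0.01  0.38  1.83  0.92  1.56 -0.74]
(0.55, 0.25) 60 -67 [ 0.69  0.54  1.79 -1.    1.4  -2.35] [ 0.69  0.39  1.8  -0.98  1.48 -2.47]
```

```bash
cat >> h.py <<'E'
D=np.radians
T=np.array([.479,.251]); A=np.array([.545,-.0152]); PT=D(-67); PD=D(-86.1); OFF=.015
def go(g,phi,psi,sg,ptp=False,off=OFF,**k):
    p,o=tcp(g,phi,psi,sg,off)
    return robot.move_ptp(p,o) if ptp else robot.move_straight(p,o,**k)
E
python3 - <<'E'
from h import *
def q(n,g,phi,psi,sg):
    p,o=tcp(g,D(phi),psi,sg,OFF); x=robot.solve_ik(p,o); print(n,sg,None if x is None else np.round(x,2))
for sg in(1,-1):
    for z in(.03,.13): q("pick1",[*T,z],-45,PT,sg); q("lie",[*T,z],45,PT,sg)
    for z in(.03,.13): q("pick2",[*T,z],-40,PT,sg)
    for y,z in((0,.036),(.13,.1),(.2,.2)): q("place",[A[0],A[1]+y,z],50,PD,sg)
q0=np.array(state()["joint_pos"])
for r,z in((.45,.45),):
    o=ori(0,D(-80),1).as_rotvec()
    x=robot.solve_ik([r*np.cos(-1.396),r*np.sin(-1.396),z],state()["tcp_rot"]); print(x)
E
```

```text
pick1 1 [ 0.05  0.29  2.02  0.77  1.27 -0.75]
lie 1 [ 0.71  0.34  1.95 -0.79  1.26  0.72]
pick1 1 [ 0.05  0.12  2.    0.74  1.41 -0.63]
lie 1 [ 0.71  0.18  1.94 -0.75  1.39  0.59]
pick2 1 [ 0.08  0.25  2.03  0.71  1.22 -0.7 ]
pick2 1 [ 0.08  0.09  2.    0.67  1.36 -0.58]
place 1 [ 0.24  0.32  2.01 -0.93  1.22  0.7 ]
place 1 [ 0.45  0.31  1.87 -0.8   1.43  0.7 ]
place 1 [ 0.54  0.25  1.75 -0.75  1.62  0.63]
pick1 -1 [0.05 0.29 2.02 0.77 1.27 2.39]
lie -1 [ 0.71  0.34  1.95 -0.79  1.26 -2.42]
pick1 -1 [0.05 0.12 2.   0.74 1.41 2.52]
lie -1 [ 0.71  0.18  1.94 -0.75  1.39 -2.55]
pick2 -1 [0.08 0.25 2.03 0.71 1.22 2.44]
pick2 -1 [0.08 0.09 2.   0.67 1.36 2.57]
place -1 [ 0.24  0.32  2.01 -0.93  1.22 -2.44]
place -1 [ 0.45  0.31  1.87 -0.8   1.43 -2.45]
place -1 [ 0.54  0.25  1.75 -0.75  1.62 -2.51]
[-1.51523048e+00 -3.66301817e-01  1.73765094e+00 -2.71596827e-04
  1.77208596e+00 -2.02288713e-01]
```

```bash
python3 - <<'E'
from h import *
def q(n,g,phi,psi,sg):
    p,o=tcp(g,D(phi),D(psi),sg,OFF); x=robot.solve_ik(p,o); print(n,sg,None if x is None else np.round(x,2))
for sg in(1,-1):
    for z in(.03,.08,.13): q("pick1",[*T,z],25,23,sg)
    for z in(.025,.08,.15): q("lie",[*T,z],-65,23,sg)
    for z in(.03,.08,.13): q("pick2",[*T,z],-25,203,sg)
    for y,z in((0,.036),(.13,.1),(.2,.2)): q("place",[A[0],A[1]+y,z],65,-86,sg)
    q("handle",[.5552,-.1648,.247],0,3.9,sg)
E
```

```text
pick1 1 [ 0.38 -0.07  2.3   0.02  0.48 -1.61]
pick1 1 [ 0.38 -0.17  2.28  0.02  0.59 -1.61]
pick1 1 [ 0.38 -0.25  2.25  0.01  0.7  -1.6 ]
lie 1 [ 0.39  0.78  1.46 -0.01  2.04 -1.58]
lie 1 [ 0.39  0.7   1.47 -0.01  2.11 -1.58]
lie 1 [ 0.39  0.61  1.47 -0.01  2.2  -1.58]
pick2 1 [ 0.38 -0.07  2.3   0.02  0.48  1.53]
pick2 1 [ 0.38 -0.17  2.28  0.02  0.59  1.54]
pick2 1 [ 0.38 -0.25  2.25  0.01  0.7   1.54]
place 1 [ 0.3   0.44  1.97 -1.11  1.39  0.85]
place 1 [ 0.5   0.43  1.84 -0.97  1.59  0.8 ]
place 1 [ 0.59  0.36  1.72 -0.93  1.76  0.69]
handle 1 [-0.38 -0.03  1.81 -0.    1.36 -2.02]
pick1 -1 [ 0.38 -0.07  2.3   0.02  0.48  1.53]
pick1 -1 [ 0.38 -0.17  2.28  0.02  0.59  1.54]
pick1 -1 [ 0.38 -0.25  2.25  0.01  0.7   1.54]
lie -1 [ 0.39  0.78  1.46 -0.01  2.04  1.56]
lie -1 [ 0.39  0.7   1.47 -0.01  2.11  1.56]
lie -1 [ 0.39  0.61  1.47 -0.01  2.2   1.56]
pick2 -1 [ 0.38 -0.07  2.3   0.02  0.48 -1.61]
pick2 -1 [ 0.38 -0.17  2.28  0.02  0.59 -1.61]
pick2 -1 [ 0.38 -0.25  2.25  0.01  0.7  -1.6 ]
place -1 [ 0.3   0.44  1.97 -1.11  1.39 -2.29]
place -1 [ 0.5   0.43  1.84 -0.97  1.59 -2.34]
place -1 [ 0.59  0.36  1.72 -0.93  1.76 -2.45]
handle -1 [-0.38 -0.03  1.81 -0.    1.36  1.12]
```

```bash
cat >> h.py <<'E'
def ap(phi,psi): return ori(phi,psi).as_matrix()[:,2]
E
python3 - <<'E'
from h import *
q=np.array([-1.51523048e+00,-3.66301817e-01,1.73765094e+00,0,1.77208596e+00,-.2])
robot.move_joints(q)
robot.move_joints([.38,-.36,1.74,0,1.6,1.5])
s=state(); print(s["tool_pos"],s["time"])
g=np.array([*T,.030]); a=ap(D(25),D(23))
go(g-a*.10,D(25),D(23),-1,ptp=True)
hit=go(g,D(25),D(23),-1,max_speed=.1,threshold=8); print("hit",hit)
robot.grasp(); s=state(); print(s["opening"],s["time"],s["tool_pos"],s["force"])
go(g+[0,0,.13],D(25),D(23),-1)
go([*T,.16],D(-65),D(23),-1,ptp=True)
c=cam("scene"); cv2.imwrite("pics/s1.png",cv2.resize(c["image"][60:240,200:400],None,fx=3.3,fy=3.3,interpolation=cv2.INTER_CUBIC))
print(state()["opening"],state()["time"])
E
```

```text
[0.44009726 0.23279812 0.44927519] 3.95
hit False
0.5803216949093388 6.825 [0.48534211 0.25368179 0.01722528] [-1.36351275 -0.43116653  3.22074653]
0.5824660220332065 9.1917
```

View pics/s1.png

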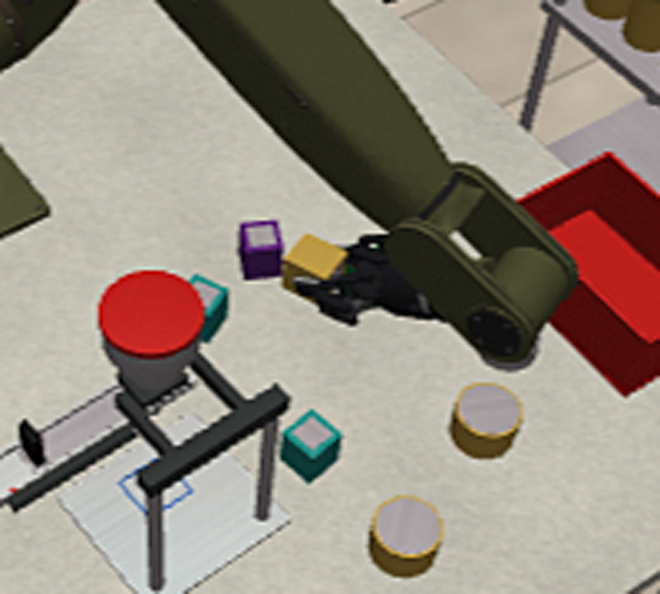

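```bash
python3 - <<'E'
from h import *
from scipy.optimize import brentq
def jq(phi,wc,d): 
    r=ori(D(phi),D(23),-1); return np.array(robot.solve_ik(wc+d*r.as_matrix()[:,2],r.as_rotvec()))
p=np.array(state()["tool_pos"]); a=ap(D(-65),D(23))
f=lambda d:(lambda wc: jq(-65,wc,d)[2]-jq(-50,wc,d)[2])(p-d*a)
ds=np.arange(.1,.4,.05); print([round(f(d),4) for d in ds])
d=brentq(f,.12,.38); print(d)
for L in(T,T-.03*np.array([.92,.39]),T-.05*np.array([.92,.39])):
    pp,o=tcp([*L,.0265],D(-65),D(23),-1,OFF); wc=pp-d*a; print("wrist",wc,"can_b dist",np.linalg.norm(wc[:2]-[.687,.356]),"lids",np.linalg.norm(wc[:2]-[.602,.461]))
    for z in(.03,.15):
        pp,o=tcp([*L,z],D(25),D(23),-1,OFF); x=robot.solve_ik(pp,o); print(None if x is None else np.round(x,2))
E
```

```text
[np.float64(-0.0583), np.float64(-0.0425), np.float64(-0.026), np.float64(-0.0089), np.float64(0.0087), np.float64(0.0271), np.float64(0.046)]
0.2754999999999988
wrist [0.69632492 0.34324895 0.13659206] can_b dist 0.015796937793419164 lids 0.15087245847703665
[ 0.38 -0.07  2.3   0.02  0.48  1.53]
[ 0.38 -0.28  2.24  0.01  0.74  1.54]
wrist [0.66872492 0.33154895 0.13659206] can_b dist 0.030525928595897825 lids 0.1456358053498447
[ 0.38 -0.14  2.36  0.02  0.48  1.53]
[ 0.38 -0.36  2.3   0.01  0.77  1.54]
wrist [0.65032492 0.32374895 0.13659206] can_b dist 0.04883842440780603 lids 0.1455099556109237
[ 0.38 -0.2   2.41  0.02  0.49  1.53]
[ 0.38 -0.42  2.34  0.02  0.78  1.54]
```

```bash
cat >> h.py <<'E'
U=np.array([np.cos(D(23)),np.sin(D(23))]); L=T-.025*U
E
python3 - <<'E'
from h import *
f0=np.array(state()["force"])
go([*L,.05],D(-65),D(23),-1,max_speed=.12)
hit=go([*L,.022],D(-65),D(23),-1,max_speed=.03,threshold=4)
s=state(); print(hit,s["tool_pos"]-tcp([*L,.0265],D(-65),D(23),-1,OFF)[0],np.array(s["force"])-f0)
robot.open_gripper()
go(np.array([*L,.0265])-.09*ap(D(-65),D(23)),D(-65),D(23),-1,max_speed=.15)
go([*L,.20],D(0),D(23),-1,ptp=True)
a=ap(D(25),D(23))
go(np.array([*L,.03])-.14*a,D(25),D(23),-1,ptp=True)
for n in("scene","top"):
    c=cam(n); np.savez(n+"1",**c); cv2.imwrite(f"pics/{n}2.png",cv2.resize(c["image"][110:250,100:300] if n=="top" else c["image"][100:240,200:400],None,fx=3.5,fy=3.5,interpolation=cv2.INTER_CUBIC))
a=cv2.imread("pics/scene2.png"); b=cv2.imread("pics/top2.png"); cv2.imwrite("pics/b2.png",cv2.resize(np.vstack([a,b]),None,fx=.61,fy=.61,interpolation=cv2.INTER_AREA))
print(state()["time"])
E
```

```text
True [-0.00035372 -0.00017166 -0.00025824] [1.77126528 0.59081581 5.20534521]
13.9583
```

View pics/b2.png

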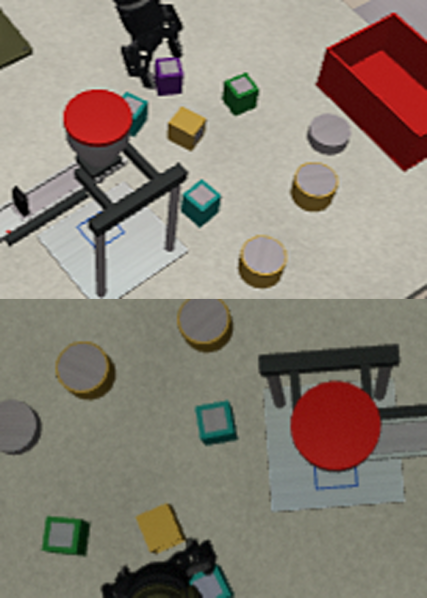

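```bash
python3 - <<'E'
from h import *
print("expected",L-.002*U)
for n in("top1","scene1"):
    c=dict(np.load(n+".npz")); W=cloud(c); I=c["image"].astype(int)
    g=(I[...,2]>I[...,0]+35)&(I[...,1]>I[...,0]+20)
    m=g&(W[...,2]>.042)&(W[...,2]<.06)&(np.hypot(W[...,0]-.455,W[...,1]-.24)<.06)
    P=W[m]; print(n,len(P),np.median(P[:,2]),P.mean(0),cv2.minAreaRect((P[:,:2]*1000).astype(np.float32)))
E
```

```text
expected [0.45414637 0.24045026]
top1 298 0.04899924530752775 [0.45152123 0.23970609 0.04888751] ((451.7702331542969, 239.89883422851562), (56.05344009399414, 50.388187408447266), 23.815187454223633)
scene1 146 0.04967503439497922 [0.45551701 0.24033948 0.04954389] ((454.09490966796875, 242.23947143554688), (57.98214340209961, 59.80728530883789), 25.41619873046875)
```

```bash
python3 - <<'E'
from h import *
g=np.array([.4537,.2403,.030]); f,p2=D(-25),D(203)
hit=go(g,f,p2,1,max_speed=.1,threshold=8); print("hit",hit)
robot.grasp(); print(state()["opening"])
go(g+[0,0,.15],f,p2,1)
F=D(65); a=ap(F,PD); u=np.array([np.cos(PD),np.sin(PD),0])
G=np.array([*A,.0355])-.005*u
go(G-.14*a+[0,0.04,.12],F,PD,1,ptp=True)
go(G-.14*a,F,PD,1,max_speed=.15)
c=cam("scene"); cv2.imwrite("pics/s3.png",cv2.resize(c["image"][90:240,190:390],None,fx=4,fy=4,interpolation=cv2.INTER_CUBIC))
print(state()["opening"],state()["time"])
E
```

```text
hit False
0.5794760081641103
0.578089744161716 19.025
```

View pics/s3.png

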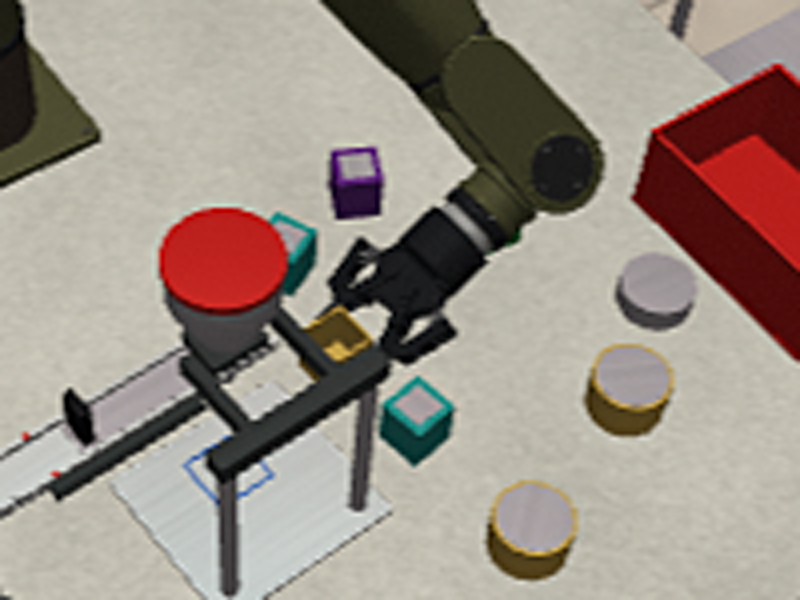

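```bash
python3 - <<'E'
from h import *
F=D(65); a=ap(F,PD); u=np.array([np.cos(PD),np.sin(PD),0])
G=np.array([*A,.0355])-.005*u
go(G+[0,0,.008],F,PD,1,max_speed=.08)
hit=go(G-[0,0,.004],F,PD,1,max_speed=.02,threshold=3); s=state(); print(hit,s["tool_pos"]-tcp(G,F,PD,1,OFF)[0],s["time"])
robot.open_gripper(); robot.wait(.3)
go(G-.17*a,F,PD,1,max_speed=.12)
go(G-.17*a+[0,.03,.2],F,PD,1,max_speed=.2)
robot.wait(.3)
out=[]
for n in("scene","top"):
    c=cam(n); np.savez(n+"2",**c); out.append(c["image"])
o=np.vstack([cv2.resize(out[0][130:230,195:345],None,fx=4,fy=3,interpolation=cv2.INTER_CUBIC),cv2.resize(out[1][120:220,210:360],None,fx=4,fy=3,interpolation=cv2.INTER_CUBIC)])
o=np.vstack([cv2.resize(out[0][130:220,215:325],(550,300) if 0 else (366,300),interpolation=cv2.INTER_CUBIC),cv2.resize(out[1][130:220,215:325],(366,300),interpolation=cv2.INTER_CUBIC)])
cv2.imwrite("pics/p4.png",o); print(state()["time"])
E
```

```text
True [-4.47211404e-05 -8.23177569e-05 -1.73532782e-03] 21.3917
25.275
```

View pics/p4.png

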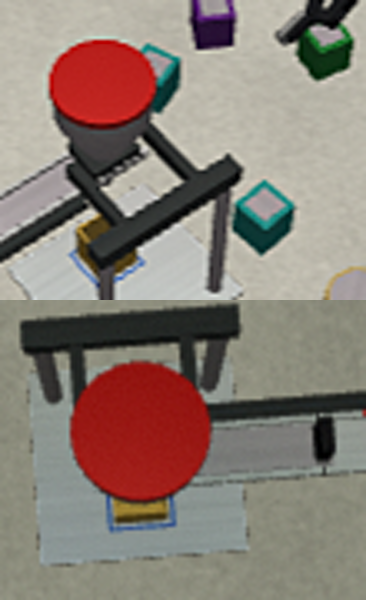

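```bash
cat >> h.py <<'E'
Y=D(3.9); DX=np.array([np.cos(Y),np.sin(Y),0]); DY=np.array([-np.sin(Y),np.cos(Y),0])
def hp(d,z=.230): return np.array([*A,z])-DY*d
E
python3 - <<'E'
from h import *
robot.move_joints([.38,-.36,1.74,0,1.6,1.1])
robot.move_joints([-.5,-.42,1.74,0,1.75,1.1])
o=ori(0,Y,-1).as_rotvec()
robot.move_ptp(hp(.151,.35),o)
hit=robot.move_straight(hp(.151),o,max_speed=.1,threshold=6); print("hit",hit,state()["tool_pos"])
f0=np.array(state()["force"]); robot.grasp(); s=state(); print(s["opening"],s["force"]-f0,s["time"])
robot.move_straight(hp(.190),o,max_speed=.03); robot.wait(.3)
s=state(); print(s["opening"],(s["force"]-f0)@DY,s["force"]-f0,s["tool_pos"]-hp(.19),s["time"])
out=[]
for n in("scene","top"):
    c=cam(n); np.savez(n+"3",**c); out.append(c["image"])
o=np.vstack([cv2.resize(out[0][145:220,165:275],(440,300),interpolation=cv2.INTER_CUBIC),cv2.resize(out[1][130:205,255:365],(440,300),interpolation=cv2.INTER_CUBIC)])
cv2.imwrite("pics/p5.png",o)
E
```

```text
hit False [ 0.55580075 -0.16603359  0.23109789]
0.12808348924473184 [0.33485475 0.94918324 1.41131022] 30.4667
0.12797016048898263 7.681184452899061 [-0.9935565   7.63127933  3.61392617] [2.34343120e-06 7.56235207e-04 1.57055528e-04] 32.2167
```

View pics/p5.png

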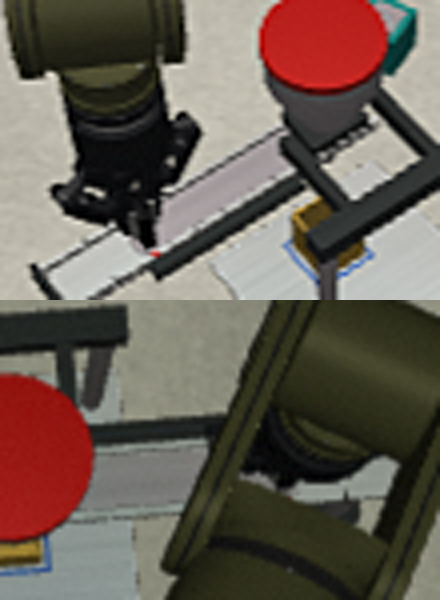

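```bash
python3 - <<'E'
from h import *
o=ori(0,Y,-1).as_rotvec()
robot.move_straight(hp(.192),o,max_speed=.02); robot.wait(.5)
s=state(); print(s["force"],s["tool_pos"]-hp(.19),s["opening"],s["qd"],s["time"])
c=cam("scene"); cv2.imwrite("pics/p6.png",cv2.resize(c["image"][170:220,165:295],(780,300),interpolation=cv2.INTER_CUBIC))
for m in("scene","scene2"):
  pass
W=cloud(c); I=c["image"].astype(int)
# bystander check
for n,x,y,z in(("a",.759,.178,.05),("b",.687,.356,.05),("c",.342,-.328,.05),("tub",.638,-.45,.12),("jar",.534,-.442,.11),("lids",.602,.461,.03)):
    W0=cloud(dict(np.load("scene.npz")))
    f=lambda W:(lambda m:W[m].mean(0)[:2].round(4) if m.any() else None)((np.hypot(W[...,0]-x,W[...,1]-y)<.06)&(abs(W[...,2]-z)<.008))
    print(n,f(W0),f(W))
E
```

```text
[-1.37669719  6.86082905  4.28048899] [ 0.0001492  -0.00118228  0.00020278] 0.12593833035142668 [-0.00099749 -0.00067763 -0.00056913  0.00235843 -0.00139579  0.00015277] 33.0667
a [0.7685 0.179 ] [0.7685 0.1789]
b [0.696  0.3582] [0.696  0.3586]
c [ 0.3482 -0.3273] [ 0.3484 -0.3276]
tub [ 0.6479 -0.4547] [ 0.648  -0.4546]
jar [ 0.5426 -0.4426] [ 0.5423 -0.4429]
lids [0.6124 0.4688] [0.6118 0.469 ]
```

View pics/p6.png

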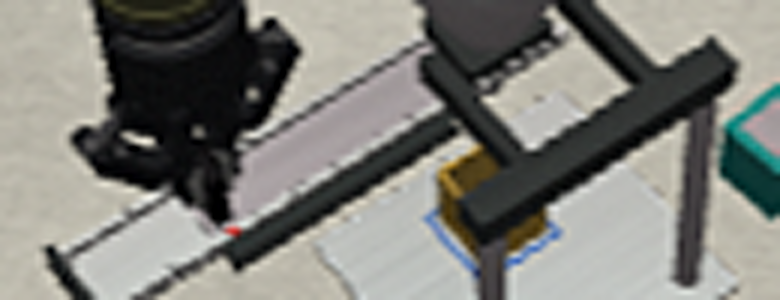

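```bash
python3 - <<'E'
from h import *
robot.wait(.5); s=state(); print(s["force"],s["tool_pos"]-hp(.19),s["opening"],s["time"])
robot.job_done()
E
```

```text
[-2.02527144  7.65370521  3.94644481] [ 0.0001182  -0.00118186  0.00016484] 0.12786422553535945 33.6167
the job is handed in; nothing more can be done
```

I turned the gold tin mouth-up in two 90° regrasps and stood it on the blue square under the spout. I then let go of it with the gate still shut. After that I pinched the black handle from above and slid it to the red half-open mark. I handed the job in at 33.6 s still holding it; no verdict is reported.

**Last checks**
- **Tin:** in the pictures it stands mouth-up inside the square outline and untouched. I judged the centring by eye.
- **Gate:** the tool is about 191 mm right of the spout axis, about 1 mm past the mark. That makes the opening about 40 mm. My position for the doser is good to 2–3 mm, within the ±6 mm allowed.
- **Hold:** the finger opening stayed at the handle's thickness. The sideways force read about 7–8 N and was noisy, against about 8 N expected at half travel. At the earlier stop, about 2 mm short, it suggested slightly less than 40 mm, so I moved on by those 2 mm.
- **Bystanders:** none of the cans, jars or lids had moved by more than about 1 mm in the camera data.

**Disagreements:** the two cameras differed by 2–5 mm on the doser and tin positions, so I averaged them. The arm hid the handle from the top camera at the end, so the final mark check used only the scene camera and the tool position.

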